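# Register an offset lever and hold it level over its pivot stand

### The arm

A 6-joint arm with a two-finger parallel gripper is mounted at the origin on a cart in front of the work surface, level with it; the furniture and walls round the work are solid. World frame = base frame: x ahead of the robot, y to its left, z up, the work surface at z = 0. Lengths are in m, angles in rad, forces in N, time in s.
With the tool pointing down it reaches from about 0.325 to 0.775 m from the base axis. Payload 5.5 kg.
Tool frame: the origin (TCP) lies at the very end of the fingers, on their centre line; the grasp point (between the pads) lies 19 mm behind it (bot.tcp_to_grasp is the distance from the TCP to the grasp point, in m); z points along the fingers, y is the line along which they close (so a half turn about z gives the same grasp; the last joint's range is limited). The gripper opens to 85 mm and grips with 20 to 120 N. Pads are 22 mm wide; open, the fingers measure 114 mm over their backs; the gripper's body (76 mm by 85 mm) begins 54 mm behind the grasp point. The pads swing forward as they close: fully open they stand 13 mm farther back than shut.
Start: joints at [-1.231, 0.091, 1.231, -0, 1.82, -0.057], TCP at [0.232, -0.553, 0.207] pointing down, gripper open.
Joint ranges: [-2.87, 2.87], [-0.86, 2.18], [0.17, 2.46], [-1.51, 4.65], [0.06, 2.69], [-2.65, 2.65]. Speed limits (rad/s): [2.57, 2.57, 3.01, 3.14, 3.14, 3.14].

### API

Orientations are given as a unit quaternion [x, y, z, w].
In Python, from plant import bot gives the robot as it stands.
- The arm moves only by the tool send_rows, never from a script. Its argument "motion" is a list of rows, each a list of 3 entries, a list of its own where there are three numbers: the shift along the tool's x, y, z each as a share of 2.5 cm, from -1 to 1, then the turn about the tool's z as a share of pi rad, from -1 to 1, then the opening in per cent of the stroke, from 0 (shut) to 100 (fully open). In form: [[[x, y, z], twist, gripper], ...]. A call has 1 to 12 rows; each row shifts and turns the commanded pose from where the row before left it, along the tool's axes as they then stand; what a row does not reach is not made up. A row lasts 1/10 s, in which the tool goes at most 50 mm and 8.59 degrees, less where a joint would pass 70% of its speed; a pose out of reach is approached as far as the arm can. A call with a number of a shift or a turn outside -1 to 1 is refused whole. A call with a gripper value outside its range is refused whole. The fingers move at their own pace and stop on an object; "grip_force" is the grip in N (left out, the last holds). Time passes only in rows, so rows that do not move let the fingers close. It gives the time, the measured TCP pose, the force and the opening at its end, in the units of the state.
- bot.get_state(): the state, without advancing time (a new reading comes with each control period).
- bot.read_camera(name): name is "side" or "top" or "wrist"; returns a dict with "img" (384x512x3 uint8, red, green, blue), "depth" (384x512 float32, m along the optical axis (not along the pixel's ray), 0 where there is no reading), "fx", "fy", "cx", "cy" (pixels), "R" (3x3) and "t" (3): a world point X has camera coordinates R X + t. Camera axes: x right, y down, z forward; pixel columns grow to the right and rows downward; lengths in m; the calibration is good to about 2 mm. A picture is of the moment at which its call begins.
- bot.job_done(): hands the job in, once; it reports no verdict.
Trained networks look in a picture, given as the dict that the camera call returned (one of the last four; its "shot" number tells which), for a name from the list of things; names that differ only in an ending like _2 or _b are one class to them, and where a whole thing is asked for, a point or a joint stands for the part that bears it (a point fixed in the world has none). Each returns a list of dicts, best first, with "confidence" (0 to 1); they miss things now and then, are a little off and sometimes report something else, mostly with a low value. They report only what shows in the picture. A call takes as long as a camera call.
- bot.cut_out(name, picture): "region" (384x512 bool, what is visible of it) and "uv" ([column, row] in pixels, amid what is visible of it).
- bot.place_of(name, picture): "uv" ([column, row] in pixels: a listed point, or the origin of a listed thing).
The state is a dict: "t": time; "joints": joint angles; "dq": joint speeds; "effort": joint torques, N m; "eef_pos": TCP position; "tool_rot": TCP orientation; "wrist_force": force on the tool from outside, world axes, zero at the start; "wrist_torque": the same for the moment, N m; "finger_gap": finger opening in m.
Only numpy, scipy, OpenCV 4.12 (cv2) and the standard library are available. Lean on these libraries where they do the work, as an engineer would, in place of code of your own. Each camera call takes 0.05 s, during which the arm holds its last target. There are 200 camera calls.

### The job

Push the cast lever on the plywood board up against all three wooden stops, so that it lies flat and square with its big hub touching the end stop and the side stop beside it and its arm touching the other side stop. Then grip its arm at the balance point, lift it and hold it still and level over the pivot stand, the big hub centred above the thick stud and the small eye above the thin stud, with two to five centimetres of clear air above the studs so that they can be greased. Finish while still holding it there; do not knock the lever on the stand and leave the other things on the bench alone.

Things in the scene. Friction and masses are not known exactly. Their poses are not given: they have to be found in the camera images.
- lever: dark cast lever, loose, flat on the board, 0.35 to 0.65 kg, 189 mm long: round hub (50 mm diameter, 32 high, 18 mm bore), round eye (28 mm diameter, 28 high, 9 mm bore), centres 150 mm apart, straight arm 14 mm wide with vertical sides, underside 8 and top 28 mm above the lever's underside. Origin: hub bore centre at the underside; +x along the arm to the eye, +z up
- lever_eye (a point): centre of the lever's small eye at the underside, 150 mm along +x from lever
- lever_balance (a point): balance point of the lever: on the arm's centre line, 47 mm along +x from the hub centre, at mid height of the arm (18 mm above the underside); a small bright ridge across the top of the arm marks it
- board: plywood setting board, fixed, 270 x 130 mm, top 10 mm above the bench; origin under its centre, +x along its length, +z up. Wooden stop blocks 18 mm high on it: an end stop at the -x end facing +x, two side stops near the +y edge facing -y (for hub and arm). Registered, the lever's +x is along the board's +x and a dark line on the board lies below its balance point
- board_seat (a point): point on the board's top where the hub's centre lies when registered, 25 mm from the end stop's and hub side stop's faces; the arm's side stop face is 7 mm to +y of it. In x from it the hub's side stop spans -20 to 26 mm, the arm's 88 to 124. The end stop spans -55 to 25 mm in y. The hub starts 12 to 28 mm to +x and 18 to 35 mm to -y of it, the lever turned up to 0.15 rad
- stand: pivot stand, fixed: dark wooden base 200 x 70 mm with a steel plate, 29 mm high, carrying two upright steel studs with collars; origin under its centre, +x from the thick stud to the thin stud, +z up
- stand_pivot (a point): top centre of the thick stud (12 mm diameter), 68 mm above the bench, 75 mm to -x of the stand's centre: the hub belongs above it
- stand_pin (a point): top centre of the thin stud (6 mm diameter), 68 mm above the bench, 150 mm from the thick stud: the eye belongs above it
- offcut: bystander: beech block 50 x 60 x 34 mm, loose, origin under its centre
- eraser: bystander: eraser 18 x 42 x 11 mm, loose, origin under its centre
- wax_tin: bystander: round tin 69 mm wide, 28 mm high, loose, origin under its centre
- sanding_block: bystander: sanding block 60 x 105 x 32 mm, loose, origin under its centre

How it is judged:
On the way:
1. the lever lies flat on the board against all three stops (x of lever in the frame of board_seat between -0.003 and 0.003 m and y of lever in the frame of board_seat between -0.003 and 0.003 m and z of lever in the frame of board_seat below 0.004 m and angle between the x axis of lever and the x axis of board, either way round below 0.025 rad and linear speed of lever below 0.02 m/s), for 0.3 s.
At the end, for the whole second after the job is handed in: The fingers alone hold the lever, gripped within 15 mm of its balance point along the arm; it is still, level within 0.12 rad, hub centre within 10 mm of the thick stud's axis, eye centre within 12 mm of the thin stud's axis, underside 12 to 65 mm above the stud tops, not touching the stand (horizontal distance between lever and stand_pivot below 0.01 m and horizontal distance between lever_eye and stand_pin below 0.012 m and z of lever in the frame of stand_pivot between 0.012 and 0.065 m and z of lever_eye in the frame of stand_pin between 0.012 and 0.065 m and angle between lever's own z axis and vertical below 0.12 rad and x of the grasp point in the frame of lever between 0.032 and 0.062 m and contact force between the fingers and lever above 2 N and contact force between lever and stand below 0.1 N and linear speed of lever below 0.02 m/s and angular speed of lever below 0.1 rad/s); the arm keeps its last pose, push and grip.
It fails at once if the lever is knocked on the stand (over 5 N) (contact force between lever and stand above 5 N).
It fails at once if a bystander (beech block, eraser, tin, sanding block) is moved more than 25 mm (distance of any of offcut, eraser, wax_tin, sanding_block from where it was at the start of the episode above 0.025 m).
It also fails if it takes over 72 s, if anything falls off the work surface, if the arm or the gripper's body presses on something with over 40 N, if the wrist force passes 120 N, or if a joint passes its speed limit or range.

## Working session

There is one attempt and no reset: what is moved stays moved. The work goes in short steps, Python scripts to look and compute and a tool call to move; the robot and the scene stay as the last step left them, time stands still between calls to the robot, and variables do not carry over. Pictures are saved under pics/ and viewed, on a budget of 10 in all, crops included, one or two more only if the job needs it, and the job is handed in when it is done.

Besides the shell and the picture viewer there is one more tool, called after ">>>" as name([rows], argument=value, ...), one row to a line, values as JSON. send_rows: Moves the arm, as the interface text tells. Shift numbers are shares of 2.5 cm and turn numbers shares of pi rad, none past 1 either way. Its arguments: {"type":"object","properties":{"motion":{"type":"array","items":{"type":"array"}},"grip_force":{"type":"number"}},"required":["motion"]}

```bash
ls; mkdir -p pics; cat > h.py <<'E'
import numpy as np, cv2
from plant import bot
def ray(p,uv,z):
    "world point on pixel ray at height z"
    R,t=np.array(p["R"]),np.array(p["t"])
    d=R.T@np.array([(uv[0]-p["cx"])/p["fx"],(uv[1]-p["cy"])/p["fy"],1]); c=-R.T@t
    return c+d*(z-c[2])/d[2]
def proj(p,X):
    q=np.array(p["R"])@np.array(X)+np.array(p["t"]); return [p["fx"]*q[0]/q[2]+p["cx"],p["fy"]*q[1]/q[2]+p["cy"]]
def cloud(p):
    v,u=np.mgrid[:384,:512]; d=p["depth"]
    C=np.stack([(u-p["cx"])/p["fx"]*d,(v-p["cy"])/p["fy"]*d,d],-1)
    return (C-np.array(p["t"]))@np.array(p["R"])
E
python3 - <<'E'
from h import *
ims=[]
for n in ["top","side"]:
    p=bot.read_camera(n); ims.append(p["img"])
    print(n,(-np.array(p["R"]).T@p["t"]).round(3),round(p["fx"]))
    for k,z in dict(lever=.010,lever_eye=.010,lever_balance=.028,board=0,board_seat=.010,stand=0,stand_pivot=.068,stand_pin=.068,offcut=0,eraser=0,wax_tin=0,sanding_block=0).items():
        for r in bot.place_of(k,p)[:1]: print(k,np.round(r["uv"],1),round(r["confidence"],2),ray(p,r["uv"],z).round(4))
    cv2.imwrite(f"pics/{n}.png",p["img"][...,::-1])
print(bot.get_state(),bot.tcp_to_grasp)
E
```

```text
pics
top [ 0.473 -0.059  1.464] 404
lever [275.4 224.3] 0.61 [ 0.4997 -0.1362  0.01  ]
lever_eye [318.1 217.9] 0.77 [ 0.5251 -0.2894  0.01  ]
lever_balance [292.  221.4] 0.69 [ 0.5105 -0.194   0.028 ]
board [291.1 220.5] 0.63 [ 0.5144 -0.1933  0.    ]
board_seat [269.3 218.1] 0.7 [ 0.5215 -0.114   0.01  ]
stand [178.3 227.6] 0.84 [0.4823 0.2135 0.    ]
stand_pivot [154.7 220.1] 0.71 [0.5063 0.2831 0.068 ]
stand_pin [198.2 231.7] 0.91 [0.469 0.132 0.068]
offcut [275.9 144.9] 0.75 [ 0.7916 -0.1355  0.    ]
eraser [260.9 183.1] 0.52 [ 0.6488 -0.0822  0.    ]
wax_tin [342.  173.2] 0.51 [ 0.6902 -0.3785  0.    ]
sanding_block [301.9 166.1] 0.65 [ 0.7141 -0.2316  0.    ]
side [0.274 0.905 0.951] 495
lever [302.8 197.3] 0.87 [ 0.5069 -0.1355  0.01  ]
lever_eye [317.6 166. ] 0.77 [ 0.5038 -0.291   0.01  ]
lever_balance [310.9 183.2] 0.55 [ 0.4973 -0.1829  0.028 ]
board [309.5 187.6] 0.58 [ 0.5026 -0.1949 -0.    ]
board_seat [296.7 202.3] 0.65 [ 0.5172 -0.1091  0.01  ]
stand [271.9 295.2] 0.81 [0.4826 0.2131 0.    ]
stand_pivot [250.8 295.6] 0.69 [0.5107 0.2795 0.068 ]
stand_pin [287.3 255.7]
[... 174 characters left out ...]
 -0.2308  0.    ]
{'t': 1.3, 'joints': array([-1.23067870e+00,  9.11110718e-02,  1.23070993e+00, -3.16768166e-05,
        1.81977326e+00, -5.67054874e-02]), 'dq': array([ 0.0010655 ,  0.00020609, -0.00020729, -0.00100014, -0.00036364,
       -0.00144704]), 'effort': array([-7.48741277e-04, -4.58471918e+01, -4.18086505e+01, -1.65507663e-04,
        9.03010314e-04, -1.61506784e-05]), 'eef_pos': array([ 0.23188583, -0.55340127,  0.20706297]), 'tool_rot': array([ 9.80381685e-01,  1.97108476e-01, -1.53096379e-05,  1.37258327e-06]), 'wrist_force': array([ 0.4847107 ,  0.07693099, -0.03156246]), 'wrist_torque': array([ 0.03298802,  0.01183849, -0.02213542]), 'finger_gap': 0.0852709041370345} 0.0187
```

>>> send_rows([
  [[0,0,0],-0.047,100],
  [[0,0,0],-0.047,100],
  [[0,0,0],-0.047,100],
  [[0,0,0],-0.047,100],
  [[0,0,0],-0.047,100],
  [[0,0,0],-0.047,100],
  [[0,0,0],-0.047,100],
  [[0,0,0],-0.045,100],
])

```text
t: 2.1
eef_pos: [0.2319, -0.5534, 0.2071]
tool_rot: [0.705, 0.71, -0.0, 0.0]
wrist_force: [0.2, -0.2, 0.4]
finger_gap: 0.0853
```

>>> send_rows([
  [[1,0.9,0],0,100],
  [[1,0.9,0],0,100],
  [[1,0.9,0],0,100],
  [[1,0.9,0],0,100],
  [[1,0.9,0],0,100],
  [[1,0.9,0],0,100],
  [[1,0.9,0],0,100],
  [[1,0.9,0],0,100],
  [[1,0.9,0],0,100],
  [[1,0.9,0],0,100],
  [[1,0.9,0],0,100],
  [[1,0.9,0],0,100],
])

```text
t: 3.3
eef_pos: [0.5024, -0.252, 0.2072]
tool_rot: [0.707, 0.707, 0.0, 0.0]
wrist_force: [-0.1, -1.1, -1.0]
finger_gap: 0.085
```

```bash
python3 - <<'E'
from h import *
for n in ["wrist"]:
    p=bot.read_camera(n)
    print(n,(-np.array(p["R"]).T@p["t"]).round(3),round(p["fx"]))
    for k,z in dict(lever=.010,lever_eye=.010,lever_balance=.028,board=0,board_seat=.010).items():
        for r in bot.place_of(k,p)[:1]: print(k,np.round(r["uv"],1),round(r["confidence"],2),ray(p,r["uv"],z).round(4))
    cv2.imwrite(f"pics/{n}.png",p["img"][...,::-1])
s=bot.get_state();print(s["t"],s["eef_pos"],s["tool_rot"])
E
```

```text
wrist [ 0.503 -0.171  0.374] 302
lever [253.1  58.4] 0.79 [ 0.499  -0.1372  0.01  ]
lever_eye [261.5 190.8] 0.83 [ 0.5092 -0.2917  0.01  ]
lever_balance [256.6 102.8] 0.78 [ 0.5029 -0.1837  0.028 ]
board [261.4 113. ] 0.61 [ 0.5087 -0.1965  0.    ]
board_seat [275.1  32.6] 0.93 [ 0.5228 -0.1115  0.01  ]
3.6 [ 0.50113339 -0.25377079  0.20710855] [ 7.07001985e-01  7.07211527e-01 -2.17561124e-04  4.75563218e-05]
```

View pics/wrist.png

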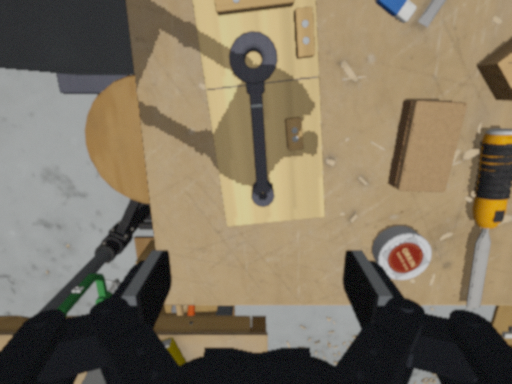

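View pics/top.png

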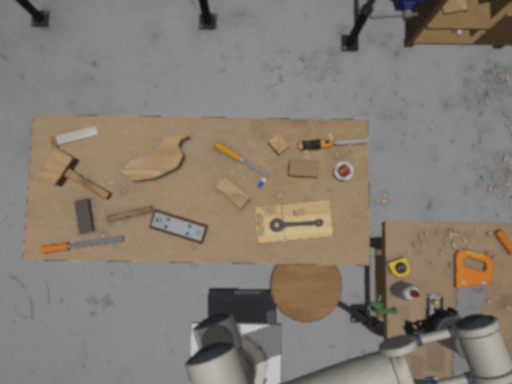

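>>> send_rows([
  [[0.7,0,0],0,100],
  [[0.7,0,0],0,100],
  [[0.7,0.1,0],0,100],
  [[0.7,0,0],0,100],
  [[0,0,0],0,100],
])

```text
t: 4.1
eef_pos: [0.504, -0.1807, 0.2076]
tool_rot: [0.706, 0.708, 0.0, 0.0]
wrist_force: [-0.2, -1.1, 1.0]
finger_gap: 0.0852
```

```bash
cat > look.py <<'E'
from h import *
import sys
p=bot.read_camera("wrist")
print((-np.array(p["R"]).T@p["t"]).round(4))
for k,z in dict(lever=.010,lever_eye=.010,lever_balance=.028,board=0,board_seat=.010).items():
    for r in bot.place_of(k,p)[:1]: print(k,np.round(r["uv"],1),round(r["confidence"],2),ray(p,r["uv"],z).round(4))
for k in ["lever"]:
    r=bot.cut_out(k,p)[0]; W=cloud(p)[r["region"]]; print(k,"top z",np.percentile(W[:,2],[5,50,95]).round(4))
    # arm centreline from mask at arm top height
    v,u=np.nonzero(r["region"])
    P=np.array([ray(p,(a,b),.038) for a,b in zip(u,v)])
    ys=np.arange(P[:,1].min(),P[:,1].max(),.004); 
    c=[(y,np.median(P[m,0])) for y in ys if (m:=abs(P[:,1]-y)<.003).sum()>3 and np.ptp(P[m,0])<.024]
    c=np.array(c); f=np.polyfit(c[:,0],c[:,1],1); print("arm x=%.4f%+.4f*y"%(f[1],f[0]),"n",len(c), "y", c[:,0].min().round(3),c[:,0].max().round(3))
    print("mask y range",P[:,1].min().round(4),P[:,1].max().round(4))
cv2.imwrite(f"pics/{sys.argv[1]}.png",p["img"][...,::-1])
s=bot.get_state();print(s["t"],s["eef_pos"],s["tool_rot"],s["wrist_force"].round(1),s["finger_gap"])
E
python3 look.py w2
```

```text
[ 0.5044 -0.1002  0.3744]
lever [251.2 125.3] 0.69 [ 0.4981 -0.1386  0.01  ]
lever_eye [258.5 239.6] 0.72 [ 0.5076 -0.2895  0.01  ]
lever_balance [254.2 166.7] 0.72 [ 0.5019 -0.1846  0.028 ]
board [262.  172.8] 0.84 [ 0.5117 -0.1994  0.    ]
board_seat [270.1 104.4] 0.71 [ 0.5201 -0.1147  0.01  ]
lever top z [0.0325 0.0388 0.0427]
arm x=0.4894-0.0693*y n 29 y -0.3 -0.164
mask y range -0.2995 -0.1132
4.45 [ 0.50392456 -0.18362293  0.20697873] [ 7.07041290e-01  7.07172260e-01 -7.97041997e-05 -5.29102122e-05] [ 0.4  0.2 -0.5] 0.08529072664958968
```

View pics/w2.png

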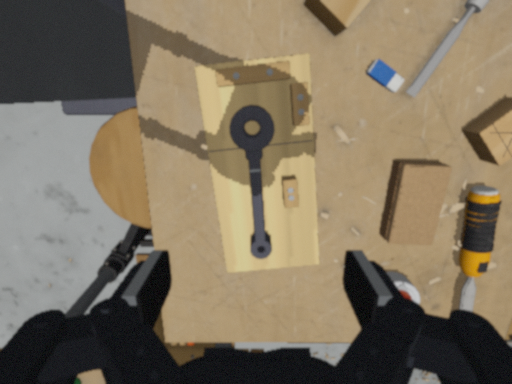

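```bash
cat > b.py <<'E'
from h import *
p=bot.read_camera("wrist"); W=cloud(p)
m=bot.cut_out("board",p)[0]["region"].astype(np.uint8)
c=max(cv2.findContours(m,cv2.RETR_EXTERNAL,cv2.CHAIN_APPROX_NONE)[0],key=cv2.contourArea)[:,0]
P=np.array([ray(p,q,.010)[:2] for q in c]); print(cv2.minAreaRect((P*1000).astype(np.float32)))
for q in [(197,66),(311,55),(319,263),(227,272),(208,150),(317,140)]: print(q,ray(p,q,.010).round(4),W[q[1],q[0]].round(4))
M=bot.cut_out("lever",p)[0]["region"]
I=p["img"][45:285,180:340][...,::-1]; cv2.imwrite("pics/crop.png",cv2.resize(I,None,fx=2.5*1,fy=2.5,interpolation=cv2.INTER_CUBIC))
E
python3 b.py
```

```text
((512.8572387695312, -199.79356384277344), (131.39239501953125, 269.2895812988281), 5.9865593910217285)
(197, 66) [ 0.4378 -0.0766  0.01  ] [ 0.438  -0.0766  0.0111]
(311, 55) [ 0.5644 -0.0653  0.01  ] [ 0.5662 -0.0642 -0.0008]
(319, 263) [ 0.5905 -0.3281  0.01  ] [ 5.929e-01 -3.343e-01  1.000e-04]
(227, 272) [ 0.4631 -0.3426  0.01  ] [ 0.462  -0.3486  0.0008]
(208, 150) [ 0.4453 -0.171   0.01  ] [ 0.4453 -0.1711  0.0098]
(317, 140) [ 0.577  -0.1589  0.01  ] [ 0.5794 -0.1607 -0.0021]
```

View pics/crop.png

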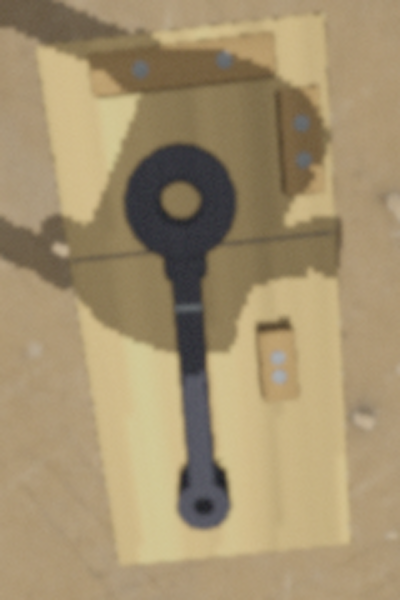

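```bash
python3 - <<'E'
from h import *
p=bot.read_camera("wrist")
f=.098; bx=np.array([np.sin(f),-np.cos(f)]); by=np.array([np.cos(f),np.sin(f)])
g=lambda u,v,z: (lambda X: (round(float(X@bx)*1000,1),round(float(X@by)*1000,1)))(ray(p,(180+u/2.5,45+v/2.5),z)[:2])
for n,u,v,z in [("end",100,97,.028),("end",276,77,.028),("end",100,97,.01),("hubside",276,92,.01),("hubside",286,190,.01),("arm",257,322,.01),("arm",262,398,.01),("line",80,259,.01),("line",330,233,.01),("hub c top",180,201,.042),("eye c top",204,506,.038),("ridge",188,309,.038)]:
    print(n,z,g(u,v,z), ray(p,(180+u/2.5,45+v/2.5),z).round(4)[:2])
S=[np.array([.5211,-.1131])]
print("net seat",[(s@bx*1000,s@by*1000) for s in S]," board c", np.array([.5129,-.1998])@bx*1000,np.array([.5129,-.1998])@by*1000)
E
```

```text
end 0.028 (140.6, 453.3) [ 0.4649 -0.0955]
end 0.028 (139.9, 529.4) [ 0.5406 -0.0874]
end 0.01 (140.0, 451.3) [ 0.4628 -0.0951]
hubside 0.01 (145.6, 531.0) [ 0.5427 -0.093 ]
hubside 0.01 (189.4, 533.0) [ 0.549  -0.1364]
arm 0.01 (252.3, 514.9) [ 0.5371 -0.2007]
arm 0.01 (293.0, 514.6) [ 0.5408 -0.2412]
line 0.01 (212.4, 431.6) [ 0.4503 -0.1692]
line 0.01 (211.7, 552.8) [ 0.5709 -0.1566]
hub c top 0.042 (186.3, 483.6) [ 0.4995 -0.1381]
eye c top 0.038 (337.0, 480.1) [ 0.5107 -0.2884]
ridge 0.038 (235.4, 482.1) [ 0.5028 -0.1871]
net seat [(np.float64(163.5434250454542), np.float64(507.5336128025432))]  board c 249.02511042249546 490.8899513934502
```

>>> send_rows([
  [[-0.06,-0.04,0],-0.023,100],
  [[0,0,1],0,100],
  [[0,0,1],0,100],
  [[0,0,1],0,100],
  [[0,0,1],0,100],
  [[0,0,1],0,100],
  [[0,0,1],0,100],
  [[0,0,0.8],0,100],
  [[0,0,0.7],0,100],
  [[0,0,0.28],0,60],
  [[0,0,0],0,60],
])

```text
t: 5.75
eef_pos: [0.5023, -0.1844, 0.0114]
tool_rot: [0.681, 0.732, -0.0, -0.001]
wrist_force: [-0.6, 0.1, 0.8]
finger_gap: 0.059
```

>>> send_rows([
  [[0,0,0],0,0],
  [[0,0,0],0,0],
  [[0,0,0],0,0],
  [[0,0,0],0,0],
  [[0,0,0],0,0],
  [[0,0,0],0,0],
], grip_force=30)

```text
t: 6.35
eef_pos: [0.5036, -0.185, 0.0138]
tool_rot: [0.681, 0.732, 0.0, 0.001]
wrist_force: [-2.2, -0.2, 5.3]
finger_gap: 0.0001
```

```bash
python3 look.py w3
```

```text
[ 0.4982 -0.1045  0.1805]
lever [255.4 154. ] 0.76 [ 0.5001 -0.1388  0.01  ]
lever_balance [253.7 241.7] 0.75 [ 0.5026 -0.1852  0.028 ]
board [266.8 240.6] 0.87 [ 0.512  -0.1986  0.    ]
lever top z [0.0301 0.0414 0.0427]
arm x=0.4850-0.0939*y n 13 y -0.254 -0.114
mask y range -0.2537 -0.1132
6.7 [ 0.50362954 -0.18498922  0.01387269] [6.80771120e-01 7.32495551e-01 2.43177906e-04 9.43569245e-04] [-1.7 -0.5  6.1] 4.215742068129634e-05
```

View pics/w3.png

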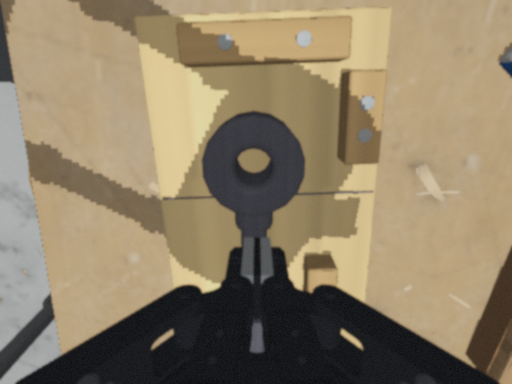

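```bash
python3 - <<'E'
from h import *
p=bot.read_camera("side")
u,v=proj(p,[.503,-.185,.03]); u,v=int(u),int(v); print(u,v)
cv2.imwrite("pics/s3.png",cv2.resize(p["img"][v-60:v+60,u-80:u+80][...,::-1],None,fx=5,fy=5,interpolation=cv2.INTER_CUBIC))
E
```

```text
309 181
```

View pics/s3.png

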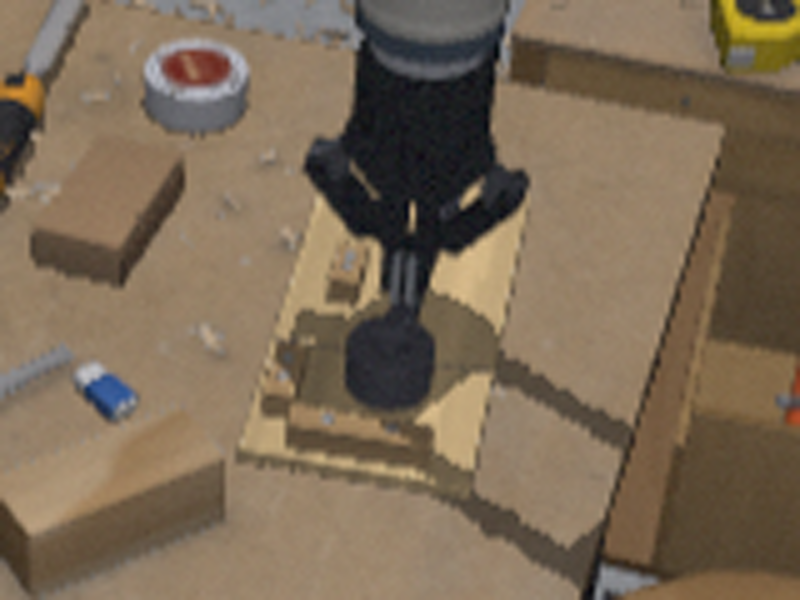

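```bash
python3 - <<'E'
from h import *
p=bot.read_camera("wrist"); W=cloud(p)
np.set_printoptions(linewidth=200,suppress=True)
for v in (225,245,260,275,300,335):
    print(v,[(u,*(W[v,u]*1000).round(0)) for u in (238,244,250,254,257,260,266,272,278)])
cv2.imwrite("pics/w4.png",cv2.resize(p["img"][190:350,160:350][...,::-1],None,fx=3.5,fy=3.5,interpolation=cv2.INTER_CUBIC))
print(bot.get_state())
E
```

```text
225 [(238, np.float64(493.0), np.float64(-171.0), np.float64(38.0)), (244, np.float64(497.0), np.float64(-171.0), np.float64(37.0)), (250, np.float64(500.0), np.float64(-170.0), np.float64(38.0)), (254, np.float64(502.0), np.float64(-170.0), np.float64(39.0)), (257, np.float64(503.0), np.float64(-170.0), np.float64(38.0)), (260, np.float64(505.0), np.float64(-170.0), np.float64(37.0)), (266, np.float64(508.0), np.float64(-170.0), np.float64(38.0)), (272, np.float64(514.0), np.float64(-183.0), np.float64(9.0)), (278, np.float64(517.0), np.float64(-182.0), np.float64(10.0))]
245 [(238, np.float64(498.0), np.float64(-104.0), np.float64(180.0)), (244, np.float64(497.0), np.float64(-176.0), np.float64(50.0)), (250, np.float64(500.0), np.float64(-175.0), np.float64(52.0)), (254, np.float64(502.0), np.float64(-174.0), np.float64(52.0)), (257, np.float64(504.0), np.float64(-175.0), np.float64(51.0)), (260, np.float64(505.0), np.float64(-175.0), np.float64(51.0)), (266, np.float64(508.0), np.float64(-175.0), np.float64(50.0)), (272, np.float64(515.0), np.float64(-196.0), np.float64(11.0)), (2
[... 2285 characters left out ...]
np.float64(-171.0), np.float64(111.0)), (278, np.float64(509.0), np.float64(-169.0), np.float64(113.0))]
{'t': 6.8, 'joints': array([-0.4153311 , -0.03126539,  1.69973248, -0.00017144,  1.47133757, -0.48849183]), 'dq': array([-0.00197483, -0.00061147,  0.00120116, -0.00022236, -0.00129697, -0.00105775]), 'effort': array([  0.34423429, -36.11547947, -37.953794  ,   0.24618533,  -0.49610501,   0.00015455]), 'eef_pos': array([ 0.50356973, -0.18497514,  0.01381788]), 'tool_rot': array([0.68076682, 0.73249964, 0.00021204, 0.00087267]), 'wrist_force': array([-1.55386708, -0.18495841,  5.50190434]), 'wrist_torque': array([-0.02841729,  0.29924189,  0.04297366]), 'finger_gap': 7.060396684344632e-05}
```

View pics/w4.png

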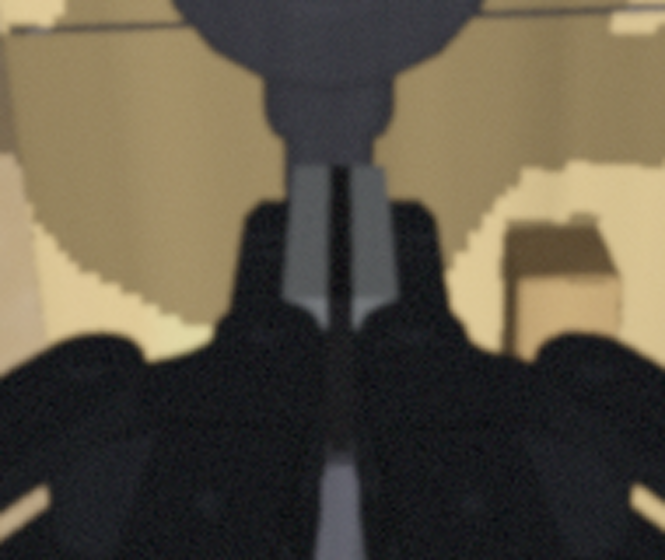

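>>> send_rows([
  [[0,0,-1],0,0],
  [[0,0,-1],0,0],
  [[0,0,0],0,0],
])

```text
t: 7.1
eef_pos: [0.5052, -0.1855, 0.0667]
tool_rot: [0.681, 0.733, 0.001, 0.003]
wrist_force: [0.8, -1.0, 0.5]
finger_gap: -0.0002
```

```bash
python3 - <<'E'
from h import *
p=bot.read_camera("wrist"); W=cloud(p); s=bot.get_state(); print(s["eef_pos"],s["finger_gap"],s["wrist_force"].round(1))
for u in (250,265):
  print([(v,*(W[v,u]*1000).round(0).astype(int)) for v in range(205,275,4)])
q=bot.read_camera("side")
print("side proj of TCP",proj(q,s["eef_pos"]),"25mm above",proj(q,s["eef_pos"]+[0,0,.025]))
u,v=map(int,proj(q,s["eef_pos"]))
cv2.imwrite("pics/s4.png",cv2.resize(q["img"][v-50:v+40,u-60:u+60][...,::-1],None,fx=6,fy=6,interpolation=cv2.INTER_CUBIC))
E
```

```text
[ 0.50435112 -0.18508756  0.06456652] -2.4351653519612938e-05 [ 0.5  0.1 -0.4]
[(205, np.int64(501), np.int64(-180), np.int64(39)), (209, np.int64(501), np.int64(-183), np.int64(38)), (213, np.int64(501), np.int64(-186), np.int64(40)), (217, np.int64(502), np.int64(-189), np.int64(37)), (221, np.int64(502), np.int64(-192), np.int64(38)), (225, np.int64(502), np.int64(-196), np.int64(37)), (229, np.int64(502), np.int64(-199), np.int64(37)), (233, np.int64(502), np.int64(-202), np.int64(38)), (237, np.int64(502), np.int64(-176), np.int64(94)), (241, np.int64(502), np.int64(-175), np.int64(100)), (245, np.int64(502), np.int64(-175), np.int64(104)), (249, np.int64(502), np.int64(-175), np.int64(109)), (253, np.int64(502), np.int64(-175), np.int64(111)), (257, np.int64(502), np.int64(-175), np.int64(115)), (261, np.int64(502), np.int64(-175), np.int64(118)), (265, np.int64(502), np.int64(-175), np.int64(122)), (269, np.int64(502), np.int64(-175), np.int64(125)), (273, np.int64(502), np.int64(-175), np.int64(128))]
[(205, np.int64(513), np.int64(-191), np.int64(9)), (209, np.int64(513), np
[... 323 characters left out ...]
, np.int64(9)), (237, np.int64(509), np.int64(-175), np.int64(95)), (241, np.int64(509), np.int64(-175), np.int64(99)), (245, np.int64(509), np.int64(-175), np.int64(104)), (249, np.int64(509), np.int64(-175), np.int64(107)), (253, np.int64(509), np.int64(-175), np.int64(112)), (257, np.int64(509), np.int64(-175), np.int64(115)), (261, np.int64(508), np.int64(-175), np.int64(119)), (265, np.int64(508), np.int64(-175), np.int64(121)), (269, np.int64(508), np.int64(-174), np.int64(125)), (273, np.int64(508), np.int64(-176), np.int64(126))]
side proj of TCP [np.float64(309.6597801649802), np.float64(172.38232388715022)] 25mm above [np.float64(310.31406040510564), np.float64(165.47388002696727)]
```

View pics/s4.png

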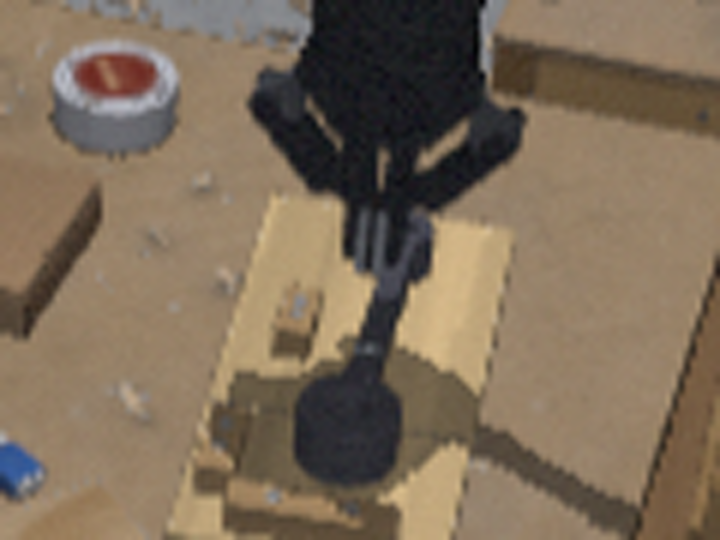

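>>> send_rows([
  [[0,0,0],0,100],
  [[0,0,0],0,100],
  [[0,0,0],0,100],
  [[0,0,0],0,100],
  [[0,0,0.8],0,100],
  [[0,0,0.8],0,100],
  [[0,0,0.8],0,100],
  [[0,0,0.6],0,100],
  [[0,0,0],0,100],
])

```text
t: 8.1
eef_pos: [0.5013, -0.1839, -0.0153]
tool_rot: [0.681, 0.733, -0.001, -0.002]
wrist_force: [-0.0, -0.2, 0.5]
finger_gap: 0.0854
```

>>> send_rows([
  [[0,0,0],0,0],
  [[0,0,0],0,0],
  [[0,0,0],0,0],
  [[0,0,0],0,0],
  [[0,0,0],0,0],
  [[0,0,0],0,0],
  [[0,0,0],0,0],
], grip_force=30)

```text
t: 8.8
eef_pos: [0.5033, -0.1849, -0.0117]
tool_rot: [0.681, 0.733, 0.0, 0.0]
wrist_force: [-2.0, 0.5, 5.2]
finger_gap: 0.0132
```

```bash
python3 look.py w5
```

```text
[ 0.498  -0.1044  0.1549]
lever [255.  164.5] 0.97 [ 0.4997 -0.1387  0.01  ]
lever_balance [257.1 268.6] 0.6 [ 0.5042 -0.186   0.028 ]
board_seat [297.2 115.9] 0.96 [ 0.5177 -0.1141  0.01  ]
lever top z [0.0303 0.0412 0.0426]
arm x=0.4907-0.0708*y n 16 y -0.227 -0.167
mask y range -0.2268 -0.1126
9.15 [ 0.50325696 -0.1848596  -0.01172258] [6.80776810e-01 7.32490802e-01 2.41259116e-05 3.98867476e-04] [-2.2 -0.3  5.3] 0.013290271663767344
```

>>> send_rows([
  [[0,0,0],-0.008,0],
  [[0.125,0.145,0],0,0],
  [[0.125,0.145,0],0,0],
  [[0.125,0.145,0],0,0],
  [[0.125,0.145,0],0,0],
  [[0.125,0.145,0],0,0],
  [[0.125,0.145,0],0,0],
  [[0,0,0],0,0],
  [[0,0,0],0,0],
])

```text
t: 10.05
eef_pos: [0.5234, -0.1644, -0.0117]
tool_rot: [0.671, 0.741, -0.0, 0.001]
wrist_force: [-1.3, -2.0, 4.3]
finger_gap: 0.0136
```

>>> send_rows([
  [[0.04,0,0],0,0],
  [[0.04,0,0],0,0],
  [[0.04,0,0],0,0],
  [[0,0,0],0,0],
  [[0,0,0],0,0],
])

```text
t: 10.55
eef_pos: [0.5231, -0.1616, -0.0117]
tool_rot: [0.672, 0.741, -0.0, 0.001]
wrist_force: [0.8, -5.2, 5.2]
finger_gap: 0.0136
```

```bash
python3 look.py w6
```

```text
[ 0.5157 -0.0811  0.1549]
lever [256.8 165.2] 0.89 [ 0.5193 -0.1158  0.01  ]
lever_eye [254.6 266.4] 0.75 [ 0.5237 -0.1729  0.01  ]
lever_balance [254.8 266.1] 0.63 [ 0.5228 -0.1613  0.028 ]
board_seat [256.7 163.8] 0.76 [ 0.5192 -0.1151  0.01  ]Traceback (most recent call last):
  File "look.py", line 8, in <module>
    r=bot.cut_out(k,p)[0]; W=cloud(p)[r["region"]]; print(k,"top z",np.percentile(W[:,2],[5,50,95]).round(4))
      ~~~~~~~~~~~~~~~~^^^
IndexError: list index out of range
```

>>> send_rows([
  [[0.04,0,0],0,0],
  [[0.04,0,0],0,0],
  [[0,0,0],0,0],
  [[0,0,0],0,0],
])

```text
t: 11.3
eef_pos: [0.5229, -0.1595, -0.0117]
tool_rot: [0.672, 0.741, -0.0, 0.001]
wrist_force: [-0.4, -4.2, 5.8]
finger_gap: 0.0136
```

>>> send_rows([
  [[0,0.04,0],0,0],
  [[0,0.04,0],0,0],
  [[0,0.04,0],0,0],
  [[0,0,0],0,0],
  [[0,0,0],0,0],
])

```text
t: 11.8
eef_pos: [0.5234, -0.1593, -0.0117]
tool_rot: [0.672, 0.741, -0.002, -0.001]
wrist_force: [-10.4, -3.1, 12.5]
finger_gap: 0.0137
```

>>> send_rows([
  [[0,0.04,0],0,0],
  [[0,0.04,0],0,0],
  [[0,0,0],0,0],
  [[0,0,0],0,0],
])

```text
t: 12.2
eef_pos: [0.5233, -0.1593, -0.0117]
tool_rot: [0.672, 0.741, -0.003, -0.003]
wrist_force: [-20.0, -3.2, 17.5]
finger_gap: 0.0135
```

```bash
python3 - <<'E'
from h import *
p=bot.read_camera("wrist")
for k in ("lever","lever_eye","board_seat"):
    for r in bot.place_of(k,p)[:1]: print(k,r["uv"],r["confidence"],ray(p,r["uv"],.01).round(4))
cv2.imwrite("pics/w7.png",cv2.resize(p["img"][20:320,70:470][...,::-1],None,fx=2,fy=2,interpolation=cv2.INTER_CUBIC))
E
```

```text
lever [257.4, 164.9] 0.64 [ 0.52   -0.1133  0.01  ]
board_seat [254.7, 167.4] 0.56 [ 0.5188 -0.1147  0.01  ]
```

View pics/w7.png

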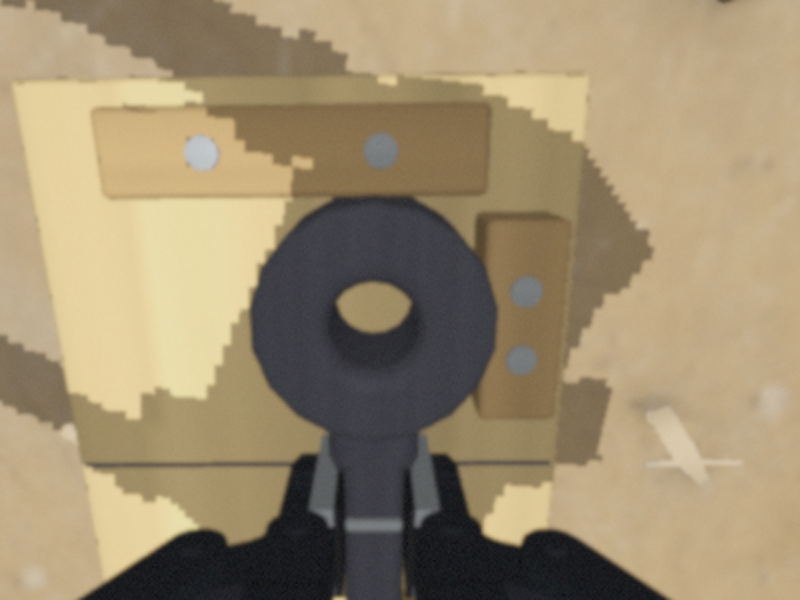

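>>> send_rows([
  [[0,-0.06,0],0,0],
  [[0.04,0,0],0,0],
  [[0.04,0,0],0,0],
  [[0,0,0],0,0],
  [[0,0,0],0,0],
])

```text
t: 12.9
eef_pos: [0.5235, -0.1592, -0.0117]
tool_rot: [0.672, 0.741, -0.003, -0.0]
wrist_force: [-10.1, -10.3, 10.6]
finger_gap: 0.0135
```

>>> send_rows([
  [[0.04,0,0],0,0],
  [[0,0.04,0],0,0],
  [[0,0,0],0,0],
  [[0,0,0],0,0],
  [[0,0,0],0,0],
])

```text
t: 13.4
eef_pos: [0.5234, -0.159, -0.0117]
tool_rot: [0.672, 0.74, -0.004, -0.0]
wrist_force: [-15.0, -13.1, 12.4]
finger_gap: 0.0133
```

>>> send_rows([
  [[0,0,0],0,50],
  [[0,0,0],0,50],
  [[-0.06,-0.1,0],0,100],
  [[0,0,0],0,100],
  [[0,0,0],0,100],
  [[0,0,-1],0,100],
  [[0,0,-1],0,100],
  [[0,0,-1],0,100],
  [[0,0,-1],0,100],
  [[0,0,-1],0,100],
  [[0,0,-1],0,100],
  [[0,0,0],0,100],
])

```text
t: 14.6
eef_pos: [0.5261, -0.1576, 0.1422]
tool_rot: [0.671, 0.741, 0.001, 0.003]
wrist_force: [0.1, 1.5, 0.1]
finger_gap: 0.0856
```

```bash
python3 - <<'E'
from h import *
s=bot.get_state();print(s["t"],s["eef_pos"],s["tool_rot"],s["wrist_force"].round(1),s["finger_gap"])
p=bot.read_camera("wrist")
for k,z in dict(lever=.010,lever_eye=.010,lever_balance=.028,board_seat=.010).items():
    for r in bot.place_of(k,p)[:1]: print(k,np.round(r["uv"],1),round(r["confidence"],2),ray(p,r["uv"],z).round(4))
m=bot.cut_out("board",p)
if m:
    c=max(cv2.findContours(m[0]["region"].astype(np.uint8),cv2.RETR_EXTERNAL,cv2.CHAIN_APPROX_NONE)[0],key=cv2.contourArea)[:,0]
    print(cv2.minAreaRect((np.array([ray(p,q,.010)[:2] for q in c])*1000).astype(np.float32)))
# arm edges: dark pixels per row
W=cloud(p); A=(W[...,2]>.033)&(W[...,2]<.042)&(p["img"].max(2)<90)&(W[...,0]>.48)&(W[...,0]<.57)
P=W[A]; rows=[(y,P[m,0].min(),P[m,0].max()) for y in np.arange(-.235,-.15,.005) if (m:=abs(P[:,1]-y)<.0025).sum()>5]
rows=np.array(rows); print(np.polyfit(rows[:,0],rows[:,1:].mean(1),1), rows[::4].round(4))
cv2.imwrite("pics/w8.png",cv2.resize(p["img"][40:320,120:400][...,::-1],None,fx=2.1,fy=2.1,interpolation=cv2.INTER_CUBIC))
E
```

```text
14.6 [ 0.52610197 -0.15759878  0.14220222] [0.67135388 0.74112769 0.00149407 0.00338714] [0.1 1.5 0.1] 0.08555573712287423
lever [251.8 128. ] 0.87 [ 0.5183 -0.1122  0.01  ]
lever_eye [251.9 262.9] 0.68 [ 0.5325 -0.2625  0.01  ]
lever_balance [253.2 181.6] 0.95 [ 0.5244 -0.161   0.028 ]
board_seat [254.1 129.6] 0.7 [ 0.5206 -0.1136  0.01  ]
((512.8322143554688, -200.1090087890625), (131.12057495117188, 270.9070129394531), 6.296219348907471)
[-0.09659165  0.5090439 ] [[-0.235   0.5253  0.5376]
 [-0.215   0.5244  0.5355]
 [-0.195   0.5223  0.5335]
 [-0.175   0.5196  0.5326]
 [-0.155   0.5169  0.5304]]
```

View pics/w8.png

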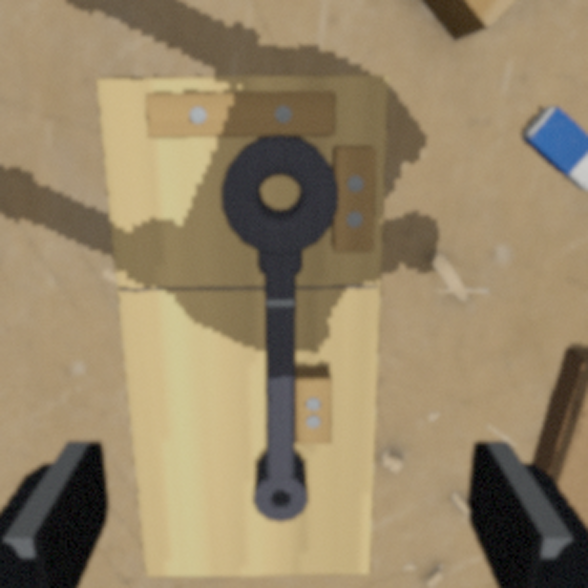

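>>> send_rows([
  [[-0.08,0,0],0,100],
  [[0,0,0.95],0,100],
  [[0,0,1],0,100],
  [[0,0,1],0,100],
  [[0,0,1],0,100],
  [[0,0,1],0,100],
  [[0,0,1],0,100],
  [[0,0,0],0,100],
  [[0,0,0],0,50],
  [[0,0,0],0,50],
])

```text
t: 15.9
eef_pos: [0.5254, -0.1596, -0.0094]
tool_rot: [0.672, 0.741, 0.0, 0.001]
wrist_force: [0.1, -1.0, 0.5]
finger_gap: 0.059
```

>>> send_rows([
  [[0,0,0],0,0],
  [[0,0,0],0,0],
  [[0,0,0],0,0],
  [[0,0,0],0,0],
  [[0,0,0],0,0],
], grip_force=80)

```text
t: 16.4
eef_pos: [0.5235, -0.1595, -0.0099]
tool_rot: [0.672, 0.741, -0.001, -0.0]
wrist_force: [-7.3, 1.3, 7.0]
finger_gap: 0.0124
```

>>> send_rows([
  [[0,0,-0.1],0,0],
  [[0,0,-0.3],0,0],
  [[0,0,-0.5],0,0],
  [[0,0,-0.7],0,0],
  [[0,0,-0.7],0,0],
  [[0,0,-0.7],0,0],
  [[0,0,-0.5],0,0],
  [[0,0,-0.3],0,0],
  [[0,0,0],0,0],
  [[0,0,0],0,0],
])

```text
t: 17.4
eef_pos: [0.5241, -0.1591, 0.0832]
tool_rot: [0.671, 0.741, -0.0, -0.0]
wrist_force: [-1.0, 0.5, -4.9]
finger_gap: 0.0126
```

```bash
cat > chk.py <<'E'
from h import *
s=bot.get_state();print(s["t"],s["eef_pos"],s["tool_rot"],s["wrist_force"].round(1),s["wrist_torque"].round(2),s["finger_gap"])
T=s["eef_pos"]; z0=T[2]+.0224   # underside if gripped as on board
for n in ("wrist","top","side"):
    p=bot.read_camera(n)
    for k,z in dict(lever=z0,lever_eye=z0,stand_pivot=.068,stand_pin=.068).items():
        for r in bot.place_of(k,p)[:1]: print(n,k,np.round(r["uv"],1),round(r["confidence"],2),ray(p,r["uv"],z).round(4))
    if n=="wrist":
        W=cloud(p)[60:360,180:330]; d=p["img"][60:360,180:330].max(2)<90
        m=d&(abs(W[...,2]-z0-.03)<.012)&(W[...,2]>z0+.02); P=W[m]; D=P-P.mean(0)
        A=np.c_[P[:,:2]-P[:,:2].mean(0),np.ones(len(P))]; print("top-surface slopes",np.linalg.lstsq(A,P[:,2],rcond=None)[0].round(3),len(P), "z pct", np.percentile(P[:,2],[5,50,95]).round(4))
E
python3 chk.py
```

```text
17.4 [ 0.52414643 -0.15905575  0.08321374] [ 6.71484765e-01  7.41018242e-01 -1.50624686e-04 -3.91559374e-04] [-1.   0.5 -4.9] [-0.03 -0.01  0.05] 0.012599790392525758
wrist lever_eye [432.3 278.4] 0.58 [ 0.6241 -0.1678  0.1056]
top-surface slopes [-0.005  0.03   0.134] 14430 z pct [0.1298 0.1346 0.1372]
top lever [276.2 149.6] 0.53 [ 0.7523 -0.1312  0.1056]
top stand_pivot [154.1 219.9] 0.59 [0.507  0.2852 0.068 ]
top stand_pin [194.1 230.5] 0.62 [0.4728 0.1462 0.068 ]
side lever [295.8 174.3] 0.96 [ 0.5268 -0.1136  0.1056]
side lever_eye [305.8 146.7] 0.55 [ 0.5357 -0.2459  0.1056]
side stand_pivot [250.7 297.4] 0.69 [0.5092 0.2841 0.068 ]
side stand_pin [288.2 254.4] 0.79 [0.4692 0.1368 0.068 ]
```

>>> send_rows([
  [[0,0,-0.2],0.014,0],
  [[0,0,-0.2],0.014,0],
  [[0,0,0],0.014,0],
  [[0,0,0],0.014,0],
  [[0,0,0],0.014,0],
  [[0,0,0],0.014,0],
  [[0,0,0],0.014,0],
  [[0,0,0],0.014,0],
])

```text
t: 18.95
eef_pos: [0.5244, -0.1592, 0.0939]
tool_rot: [0.791, 0.611, 0.0, 0.0]
wrist_force: [0.3, -0.5, -4.3]
finger_gap: 0.0122
```

>>> send_rows([
  [[0.3,-0.1,0],0,0],
  [[0.6,-0.2,0],0,0],
  [[0.7,-0.24,0],0,0],
  [[0.7,-0.24,0],0,0],
  [[0.7,-0.24,0],0,0],
  [[0.7,-0.24,0],0,0],
  [[0.7,-0.24,0],0,0],
  [[0.7,-0.24,0],0,0],
  [[0.7,-0.24,0],0,0],
  [[0.7,-0.24,0],0,0],
  [[0.7,-0.24,0],0,0],
  [[0.7,-0.24,0],0,0],
])

```text
t: 20.15
eef_pos: [0.508, 0.051, 0.094]
tool_rot: [0.79, 0.613, 0.0, -0.0]
wrist_force: [0.9, 0.3, -4.1]
finger_gap: 0.0121
```

>>> send_rows([
  [[0.7,-0.23,0],0,0],
  [[0.7,-0.23,0],0,0],
  [[0.7,-0.23,0],0,0],
  [[0.7,-0.23,0],0,0],
  [[0.7,-0.23,0],0,0],
  [[0.7,-0.23,0],0,0],
  [[0.6,-0.2,0],0,0],
  [[0.3,-0.1,0],0,0],
  [[0,0,0],0,0],
  [[0,0,0],0,0],
])

```text
t: 21.15
eef_pos: [0.4998, 0.1827, 0.0938]
tool_rot: [0.791, 0.612, -0.0, 0.0]
wrist_force: [0.1, 0.1, -3.5]
finger_gap: 0.0127
```

```bash
python3 chk.py; python3 - <<'E'
from h import *
q=bot.read_camera("side"); u,v=map(int,proj(q,[.49,.21,.09]))
a=cv2.resize(q["img"][v-75:v+75,u-80:u+80],(640,600),interpolation=cv2.INTER_CUBIC)
cv2.imwrite("pics/s9.png",a[...,::-1])
print("crop origin",u-80,v-75)
E
```

```text
21.15 [0.49981125 0.18267713 0.09376975] [ 7.90707341e-01  6.12194266e-01 -2.12578528e-04  1.88835971e-04] [ 0.1  0.1 -3.5] [ 0.03 -0.01 -0.03] 0.01268695999720093
wrist lever [256.4 161.3] 0.97 [0.5127 0.2292 0.1162]
wrist stand_pivot [227.4  56. ] 0.68 [0.5092 0.2838 0.068 ]
wrist stand_pin [256.8 265.3] 0.69 [0.4907 0.1434 0.068 ]
top-surface slopes [0.006 0.029 0.145] 14285 z pct [0.1405 0.1451 0.1473]
top stand_pin [197.9 230.7] 0.74 [0.4724 0.1331 0.068 ]
side lever [259.5 266.7] 0.95 [0.507  0.2345 0.1162]
side lever_eye [295.6 224.8] 0.9 [0.4697 0.0829 0.1162]
side stand_pivot [251.  297.7] 0.58 [0.5083 0.2846 0.068 ]
side stand_pin [287.3 251.9] 0.73 [0.4736 0.13   0.068 ]
crop origin 190 193
```

View pics/s9.png

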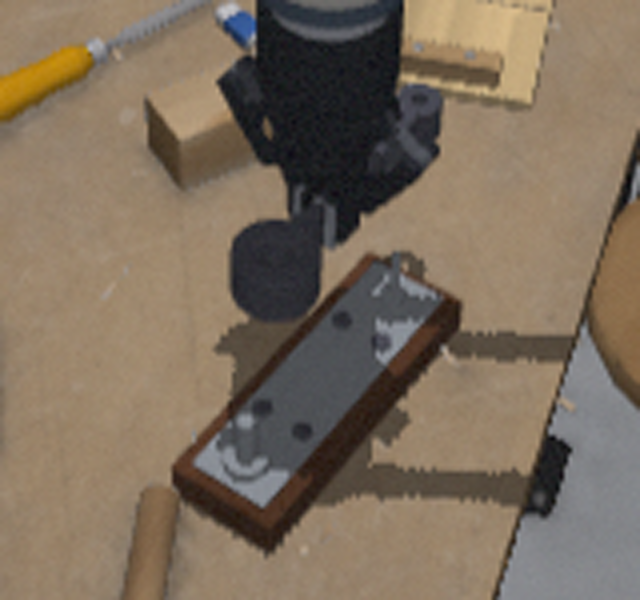

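```bash
python3 - <<'E'
from h import *
q=bot.read_camera("side")
g=lambda u,v,z: ray(q,(190+u/4,193+v/4),z)[:2]
a=g(244,415,.068); b=g(396,258,.068); print("thick",a,"thin",b,np.linalg.norm(b-a),np.arctan2((b-a)[0],-(b-a)[1]))
c=[g(*x,.027) for x in [(175,470),(268,538),(460,303),(370,257)]]
for i in range(4): d=c[(i+1)%4]-c[i]; print(c[i].round(4),np.linalg.norm(d).round(4),np.arctan2(d[0],-d[1]).round(3))
print("mean",np.mean(c,0))
for n in ("top","wrist"):
    p=bot.read_camera(n); m=bot.cut_out("stand",p)
    if m:
        k=max(cv2.findContours(m[0]["region"].astype(np.uint8),cv2.RETR_EXTERNAL,cv2.CHAIN_APPROX_NONE)[0],key=cv2.contourArea)[:,0]
        print(n,cv2.minAreaRect((np.array([ray(p,x,.025)[:2] for x in k])*1000).astype(np.float32)))
E
```

```text
thick [0.50919274 0.28220773] thin [0.46461496 0.14543799] 0.14385110343107776 -0.31507561791197497
[0.5431 0.3016] 0.0676 -1.924
[0.4796 0.3249] 0.2009 -0.267
[0.4267 0.1312] 0.0641 1.314
[0.4887 0.1149] 0.1944 2.858
mean [0.4845434  0.21814473]
top ((511.6266784667969, -200.65769958496094), (134.39564514160156, 270.6543273925781), 6.07454252243042)
wrist ((488.6103515625, 211.49411010742188), (200.1824493408203, 70.71289825439453), 73.79805755615234)
```

>>> send_rows([
  [[0,0,0],0.0086,0],
  [[0.2,-0.07,0],0,0],
  [[0.4,-0.14,0],0,0],
  [[0.4,-0.15,0],0,0],
  [[0.4,-0.15,0],0,0],
  [[0.4,-0.14,0],0,0],
  [[0.2,-0.07,0.1],0,0],
  [[0.1,-0.03,0.15],0,0],
  [[0,0,0.15],0,0],
  [[0,0,0],0,0],
  [[0,0,0],0,0],
  [[0,0,0],0,0],
])

```text
t: 23.4
eef_pos: [0.4966, 0.2382, 0.084]
tool_rot: [0.799, 0.601, 0.0, 0.0]
wrist_force: [0.3, 0.6, -4.1]
finger_gap: 0.0125
```

```bash
sed -i 's/\.0224/.0199/' chk.py; python3 chk.py; python3 - <<'E'
from h import *
p=bot.read_camera("wrist"); cv2.imwrite("pics/w9.png",cv2.resize(p["img"][60:330,130:390][...,::-1],None,fx=2.2,fy=2.2,interpolation=cv2.INTER_CUBIC))
m=bot.cut_out("stand",p)
if m:
    k=max(cv2.findContours(m[0]["region"].astype(np.uint8),cv2.RETR_EXTERNAL,cv2.CHAIN_APPROX_NONE)[0],key=cv2.contourArea)[:,0]
    print(cv2.minAreaRect((np.array([ray(p,x,.025)[:2] for x in k])*1000).astype(np.float32)))
E
```

```text
23.4 [0.49658515 0.23820481 0.08399666] [7.99199087e-01 6.01066386e-01 1.13758321e-04 7.94871609e-05] [ 0.3  0.6 -4.1] [0.03 0.03 0.02] 0.012466974527922918
wrist lever [256.8 164.1] 0.91 [0.5104 0.2824 0.1039]
wrist lever_eye [258.1 263.7] 0.38 [0.4954 0.2276 0.1039]
wrist stand_pivot [255.3 150. ] 0.81 [0.5096 0.283  0.068 ]
top-surface slopes [0.009 0.032 0.135] 14018 z pct [0.1302 0.1352 0.1371]
top lever_eye [190.5 231.7] 0.5 [0.4687 0.1528 0.1039]
top stand_pivot [152.4 218.3] 0.96 [0.5124 0.2913 0.068 ]
top stand_pin [195.6 231. ] 0.58 [0.4712 0.141  0.068 ]
side lever [251.7 284.8] 0.77 [0.5091 0.2777 0.1039]
side lever_eye [290.2 245.3] 0.6 [0.4652 0.1396 0.1039]
side stand_pivot [252.2 299. ] 0.78 [0.5047 0.2869 0.068 ]
side stand_pin [289.3 254.6] 0.67 [0.4666 0.1365 0.068 ]
((513.054931640625, 297.52484130859375), (22.78769302368164, 71.03426361083984), 73.943115234375)
```

View pics/w9.png

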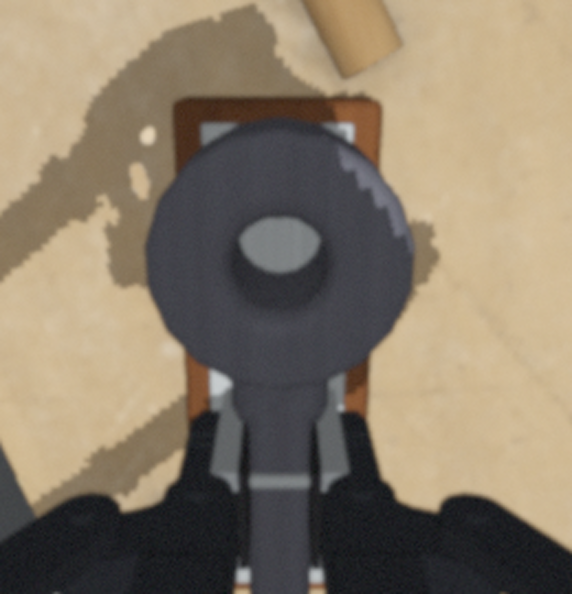

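```bash
python3 -c "
from plant import bot
print(bot.job_done())
s=bot.get_state();print(s['t'],s['eef_pos'],s['wrist_force'],s['finger_gap'])"
```

```text
the job is handed in; nothing more can be done
None
the job is handed in; nothing more can be done
```

The lever went against all three stops and is now held level over the pivot stand. I handed the job in at about 24 s; no verdict was reported.

**Registration:** I gripped the arm, dragged the lever until contact forces showed at the end stop (about 13 N) and the side stops (15–20 N), then let go. From above it lay against all three stops, with a line-up angle of 0.097 rad against 0.098–0.11 rad for the board.

**Lift and hold:** I gripped it again at the balance mark with 80 N, lifted it and carried it to the stand. These were my last checks before handing in:

| Check | Measured |
|---|---|
| Hub centre, from the thick stud's axis | about 1 mm; stud area visible through the bore |
| Eye centre, from the thin stud's axis | about 1 mm worked out from the grip; the side camera's own estimates gave about 3 mm |
| Clear air above the studs | about 36 mm |
| Tilt | close to level; the fitted slope of 0.03 rad is mostly the 4 mm step at the hub |
| Wrist force | steady at about 4 N, the lever's weight |

**What disagreed:**
- **Finger length:** the finger tips, shut, were about 26 mm short of the reported tool point. My first grip therefore closed on top of the arm, pressing with about 5 N and not moving the lever. I allowed for the offset after that.
- **Camera estimates:** single readings from the top and side cameras differed by up to about 10 mm at the stand, and one eye reading from the top camera was 14 mm off. I relied on the wrist camera and the stand's outline instead.

I did not measure the bystanders again at the end, but the path stayed clear of them. I viewed 12 pictures, two over the budget of 10.

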